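# Press a crimp die into its cassette and close the keeper

### The job

Load the black crimp die into the die cassette: slide it along the lane up against the blue end stop, so that it lies over the recess, press it straight down until it is fully home, then push the orange keeper all the way across over it. Leave the two light grey dies, the choke and the tape roll where they stand.

Things in the scene. Friction and masses are not known exactly. Their poses are not given: they have to be found in the camera images.
- cassette: Die cassette fixed on the table. Origin: on the table, under the lane's centre line, where lane ends and recess begins; x along the lane to the blue end stop, y from lane to keeper, z up. Base plate x -110 to 65, y -37 to 97 mm. End stop: x 48 to 60, y -30 to 30, top 50 mm high. Keeper wing x -6 to 54, y 30 to 92, top 37.5 mm high, with two guide strips beside the keeper, 47.5 mm high.
- lane_entry (a point): Open end of the lane, on its floor (cassette x -105, y 0, 30 mm above the table). The lane is a straight groove, floor 30 mm high, 18 mm wide, from here to the recess at x 0. Its two side rails, each 21 mm wide and 36 mm high, run on along the recess. The press's screen hangs over the table at the right (world x over 0.5 m, y under -0.05 m): swing in with the arm drawn back.
- recess_centre (a point): Recess centre in plan (cassette x 24, y 0), at rail-top height, 36 mm up. The recess is 48 x 18 mm, x 0 to 48. Its bottom is a brass lift pad, at first 29.5 mm high (level with the lane). No spring: about 5 N of friction holds it; pressed harder it sinks 12.5 mm to a hard stop and stays there.
- black_die_centre (a point): Centre, half-way up, of the loose black die in the lane: block 45 x 16 x 16 mm, light rib 28 x 5 mm on top (20 mm over all), 0.15 kg; x is its length, along the lane either way. In the lane its body top is 46, rib top 50 mm above the table: push it from behind by its end face, above the 36 mm rails. Home: rib top 37 mm (1 mm above the rails), this centre 27 mm above the table.
- keeper (a joint): Orange keeper, a flat bar 24 x 50 x 5 mm, 39.5 to 44.5 mm above the table, sliding towards cassette -y across the recess. Value in m: 0 to 0.006 at the start (parked, nose at y = 40 mm minus the value), 0.047 fully closed, nose past the lane's middle over the die. About 1.5 N of friction; it stays where left. A die not pressed home blocks it.
- keeper_post (a point): On the axis of the keeper's upright push post, 63.5 mm above the table, at cassette x 24, y = 80 mm minus the joint value. Post 14 mm in diameter, black cap 20 mm in diameter from 70.5 to 76.5 mm up. Push it from its outer side (larger y) towards the lane, keeping above the 47.5 mm guide strips.
- tall_die: Bystander: light grey upright die block 30 x 22 x 44 mm, loose on the table beside the lane (cassette -y side). Origin at the centre of its underside.
- short_die: Bystander: light grey upright die block 26 x 20 x 40 mm, loose on the table beside the lane (cassette -y side). Origin at the centre of its underside.
- choke: Bystander: choke with a yellow band, 71 mm in diameter, 70 mm high, loose on the right part of the table. Origin at the centre of its underside.
- yellow_tape: Bystander: yellow tape roll 70 mm in diameter, 18 mm high, loose on the right part of the table. Origin at the centre of its underside.
Things that resemble listed ones, but are neither listed nor needed, are in the scene too. Leave any green or pink look-alike of the part that bears black_die_centre alone.

How it is judged:
By the outcome, as a careful person would: the job done as asked, in the order asked, and still so for the second after the job is handed in, with the robot touching nothing.
It also fails if it takes over 51 s, if anything falls off the work surface, if the arm or the gripper's body presses on something with over 40 N, if the wrist force passes 120 N, or if a joint passes its speed limit or range.

### The arm

A 6-joint arm with a two-finger parallel gripper is mounted at the origin on a cart in front of the work surface, level with it; the furniture and walls round the work are solid. World frame = base frame: x ahead of the robot, y to its left, z up, the work surface at z = 0. Lengths are in m, angles in degrees, forces in N, time in s.
With the tool pointing down it reaches from about 0.35 to 0.875 m from the base axis. Payload 4.2 kg.
Tool frame: the origin (TCP) lies at the centre of the arm's flange, where the gripper is bolted on; the fingertips stand 182 mm ahead of it and the grasp point (between the pads) lies 164 mm ahead of it (r.nose_length is the distance from the TCP to the fingertips, in m); z points along the fingers, y is the line along which they close (so a half turn about z gives the same grasp; the last joint's range is limited). The gripper opens to 87 mm and grips with 3 to 60 N. Pads are 19 mm wide; open, the fingers measure 117 mm over their backs; the gripper's body (75 mm by 190 mm) begins 51 mm behind the grasp point.
Start: joints at [-56.918, 22.042, 0.453, 0, -68.411, -14.817], TCP at [0.196, -0.593, 0.405] pointing down, gripper open.
Joint ranges: [-179.83, 179.83], [-69.29, 118.12], [-61.27, 80.66], [-181.25, 117.63], [-171.15, -9.14], [-177.46, 177.46]. Speed limits (degrees/s): [159.86, 159.86, 180, 180, 180, 180].

### API

Orientations are given as a 3x3 rotation matrix whose columns are the frame's x, y, z axes.
In Python, from station import r, vision gives the robot as it stands. The module is installed in compiled form; this text tells all that it offers.
- The arm moves only by the shell command python3 -m creep 'ROWS'. ROWS is JSON, a list of rows, each a list of 7 numbers: the opening, from -1 (shut) to 1 (fully open), then the shift along the tool's x, y, z in mm, then the turn, a rotation vector about the tool's x, y, z in degrees. A call has 1 to 8 rows; each row is the pose to reach, as a shift and turn from the pose commanded when the call began, along the tool's axes at that moment; what a row does not reach only later rows make up. A row lasts 1/12 s, in which the tool goes at most 41.7 mm and 7.16 degrees, less where a joint would pass 70% of its speed; a pose out of reach is approached as far as the arm can. A call with a gripper value outside its range is refused whole. The fingers move at their own pace and stop on an object; the grip force is fixed at half the most. Time passes only in rows, so rows that repeat a pose let the fingers close. It gives the time, the measured TCP pose, the force, the opening and the grip force at its end, in the units of the state.
- r.sense(): the state, without advancing time (a new reading comes with each control period).
- vision.capture(name): name is "scene" or "top" or "wrist"; returns (picture, depth): 384x512x3 uint8, red, green, blue; 384x512 float32, m along the optical axis (not along the pixel's ray), 0 where there is no reading.
- vision.camera_model(name): a dict with "vertical_fov" (degrees; the focal length in pixels is half the picture's height over the tangent of half this angle, whatever the lens; pixels are square), "cx", "cy" (the principal point, pixels), "extrinsics" (4x4, takes a point from camera to world coordinates); the wrist camera has in their place "mount" (4x4, takes a point from camera to tool coordinates, whose origin is the TCP and whose axes are the flange's). Camera axes: x right, y down, z forward; pixel columns grow to the right and rows downward; lengths in m; the calibration is good to about 2 mm. The wrist camera is an equidistant fisheye: a pixel r from the principal point sees the ray r / f radians off the axis. A picture is of the moment at which its call begins: read the wrist's pose just before it. camera_model takes no time and is no camera call.
- r.finish_job(): hands the job in; it is judged then, once.
Trained networks look in the newest picture that a camera, given by its name, has taken for a name from the list of things; names that differ only in an ending like _2 or _b are one class to them, and where a whole thing is asked for, a point or a joint stands for the part that bears it (a point fixed in the world has none). Each returns a list of dicts, best first, with "conf" (0 to 1); they miss things now and then, are a little off and sometimes report something else, mostly with a low value. They report only what shows in the picture. A call takes as long as a camera call. They do not tell look-alikes from the thing itself.
- vision.find_in(camera, thing): "uv" ([column, row] in pixels, amid what is visible of it).
- vision.cut_out(camera, thing): "region" (384x512 bool, what is visible of it) and "uv" ([column, row] in pixels, amid what is visible of it).
The state is a dict: "time_s": time; "joints": joint angles; "joint_velocities": joint speeds; "effort": joint torques, N m; "tcp_pos": TCP position; "ee_rot": TCP orientation; "wrist_force": force on the tool from outside, world axes, zero at the start; "moment": the same for the moment, N m; "gripper_width": opening from 0.0 (shut) to 1.0 (fully open); "gripper_force": force on a finger pad.
Only numpy, scipy, OpenCV 4.12 (cv2) and the standard library are available. Lean on these libraries where they do the work, as an engineer would, in place of code of your own. Each camera call takes 0.05 s, during which the arm holds its last target. There are 200 camera calls.

## Working session

There is one attempt and no reset: what is moved stays moved. The work goes in short steps, Python scripts to look and compute and a shell command to move; the robot and the scene stay as the last step left them, time stands still between calls to the robot, and variables do not carry over. Pictures are saved under pics/ and viewed, at most 10 in all, crops included, and the job is handed in when it is done.

```bash
mkdir -p pics
cat > h.py <<'E'
import numpy as np, cv2
from station import r, vision
def save(cam,name):
    im,d=vision.capture(cam); cv2.imwrite('pics/'+name+'.png',im[:,:,::-1]); np.savez('/tmp/'+name,im=im,d=d); return im,d
def world(cam,uv,depth,s=None):
    m=vision.camera_model(cam); f=192/np.tan(np.radians(m['vertical_fov']/2))
    a=(np.atleast_2d(uv)-[m['cx'],m['cy']])/f; depth=np.ravel(depth)
    if cam=='wrist':
        s=s or r.sense(); th=np.linalg.norm(a,axis=1); k=np.where(th>1e-6,np.tan(th)/np.maximum(th,1e-9),1); a=a*k[:,None]
        T=np.eye(4);T[:3,:3]=np.array(s['ee_rot']);T[:3,3]=s['tcp_pos'];E=T@np.array(m['mount'])
    else: E=np.array(m['extrinsics'])
    P=np.c_[a*depth[:,None],depth,np.ones(len(depth))]
    return (P@E.T)[:,:3]
E
python3 - <<'E'
from h import *
np.set_printoptions(precision=4,suppress=True)
s=r.sense();print(s['time_s'],s['tcp_pos'],s['ee_rot'],r.nose_length)
ims=[]
for c in ['top','scene']:
    im,d=save(c,c+'0'); ims.append(im)
    for t in ['cassette','black_die_centre','keeper','keeper_post','tall_die','short_die','choke','yellow_tape']:
        for o in vision.find_in(c,t)[:4]:
            u,v=map(int,o['uv']); print(c,t,round(o['conf'],2),u,v,world(c,[u,v],d[v,u])[0])
E
```

```text
0.0 [ 0.1959 -0.5933  0.4037] [[-0.9497 -0.3132 -0.0008]
 [-0.3132  0.9497  0.002 ]
 [ 0.0001  0.0022 -1.    ]] 0.1822
top cassette 0.69 227 197 [0.503  0.0355 0.03  ]
top black_die_centre 0.52 158 181 [0.5449 0.1922 0.0158]
top black_die_centre 0.51 264 218 [ 0.4536 -0.0453  0.0412]
top black_die_centre 0.49 233 225 [0.4391 0.0213 0.0512]
top keeper 0.75 194 189 [0.5153 0.1013 0.0742]
top keeper 0.47 223 199 [0.4983 0.0442 0.0327]
top keeper_post 0.69 195 188 [0.5223 0.104  0.0444]
top tall_die 0.5 261 221 [ 0.4508 -0.0381 -0.0007]
top short_die 0.55 266 190 [ 0.5152 -0.051   0.0397]
top choke 0.94 358 245 [ 0.3918 -0.2506  0.0176]
top yellow_tape 0.78 338 151 [ 0.6083 -0.2188  0.0025]
scene cassette 0.77 224 238 [0.4947 0.0633 0.0258]
scene black_die_centre 0.69 296 219 [ 0.4407 -0.1229  0.0195]
scene black_die_centre 0.65 164 253 [0.5458 0.1936 0.0221]
scene black_die_centre 0.56 253 238 [0.4327 0.0271 0.0431]
scene keeper 0.76 204 229 [0.5179 0.1008 0.058 ]
scene keeper 0.56 227 238 [0.4942 0.0552 0.0218]
scene keeper_post 0.78 200 229 [0.5177 0.1114 0.0635]
scene keeper_post 0.71 221 243 [0.4954 0.0723 0.0153]
scene tall_die 0.8 271 228 [ 0.4462 -0.0416  0.0291]
scene short_die 0.72 280 185 [ 0.609  -0.2318  0.0016]
scene short_die 0.44 255 216 [ 0.5051 -0.0422  0.0332]
scene choke 0.61 338 204 [ 0.3825 -0.211   0.0543]
scene choke 0.38 204 226 [0.5374 0.088  0.0493]
```

View pics/top0.png

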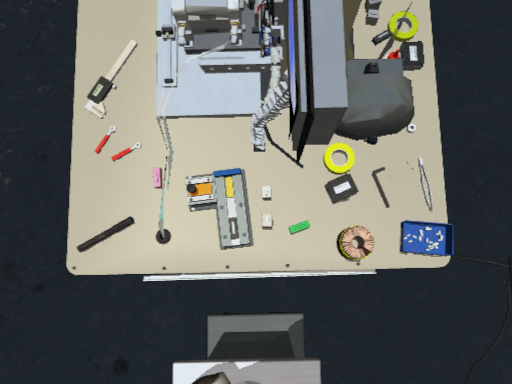

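View pics/scene0.png

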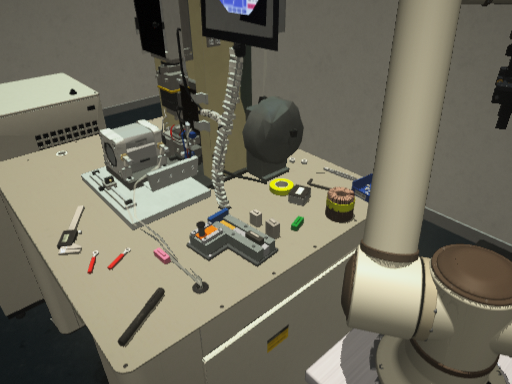

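The black die is at top (233,225), in the lane. Look-alikes are pink (157,177), green (299,227) and the black pen at (105,233). I'll check it in a crop and fit the cassette pose.

Run:
```python
from h import *
np.set_printoptions(precision=4,suppress=True)
z=np.load('/tmp/top0.npz');im,d=z['im'],z['d']
cv2.imwrite('pics/crop0.png',cv2.resize(im[160:260,150:320,::-1],None,fx=4.5,fy=4.5,interpolation=cv2.INTER_CUBIC))
vv,uu=np.mgrid[0:384,0:512]
P=world('top',np.c_[uu.ravel(),vv.ravel()],d.ravel()).reshape(384,512,3)
I=im.astype(int); box=np.zeros((384,512),bool); box[160:255,180:256]=1
blue=box&(I[...,2]>I[...,0]+50); p=P[blue]; p=p[p[:,2]>.04];print('blue',len(p),p.mean(0),p.min(0),p.max(0))
hi=box&(P[...,2]>.026)&(P[...,2]<.040)
m=box&(P[...,2]>.01)&(P[...,2]<.09)
print(cv2.minAreaRect(P[m][:,:2].astype(np.float32)*1000))
for n,lo,h in [('rails',.033,.0385),('die',.044,.056)]:
    q=box&(P[...,2]>lo)&(P[...,2]<h); 
    rr=cv2.minAreaRect(P[q][:,:2].astype(np.float32)*1000);print(n,q.sum(),rr)
scr=(d>0)&(P[...,2]>.12)&(P[...,0]<.75)&(P[...,0]>.3); q=P[scr];print('screen',q.min(0),q.max(0))
q=P[(d>0)&(uu>285)&(uu<350)&(vv>0)&(vv<150)&(P[...,2]>.1)];print(q.min(0),q.max(0),np.percentile(q,[5,25,50,75],axis=0))
cable=P[(uu>150)&(uu<185)&(vv>110)&(vv<240)&(P[...,2]>.015)];print('cable',cable.min(0),cable.max(0))
```

```text
blue 135 [0.5556 0.0343 0.0491] [0.5489 0.0051 0.0453] [0.5641 0.0639 0.0546]
((476.0747985839844, 57.085731506347656), (171.90818786621094, 130.22769165039062), 5.780224800109863)
rails 1363 ((473.6799011230469, 57.87944412231445), (159.34906005859375, 121.86741638183594), 5.980578422546387)
die 638 ((490.90728759765625, 68.62451171875), (119.52139282226562, 153.14990234375), 86.69644165039062)
screen [ 0.4889 -0.3437  0.1204] [ 0.7499 -0.0262  0.6273]
[ 0.4889 -0.2254  0.1061] [ 0.7968 -0.0795  0.6273] [[ 0.502  -0.2005  0.2207]
 [ 0.5171 -0.1205  0.5299]
 [ 0.5566 -0.1049  0.5911]
 [ 0.5983 -0.0888  0.5924]]
cable [ 0.3648 -0.0511  0.015 ] [0.7083 0.204  1.0005]
```

View pics/crop0.png

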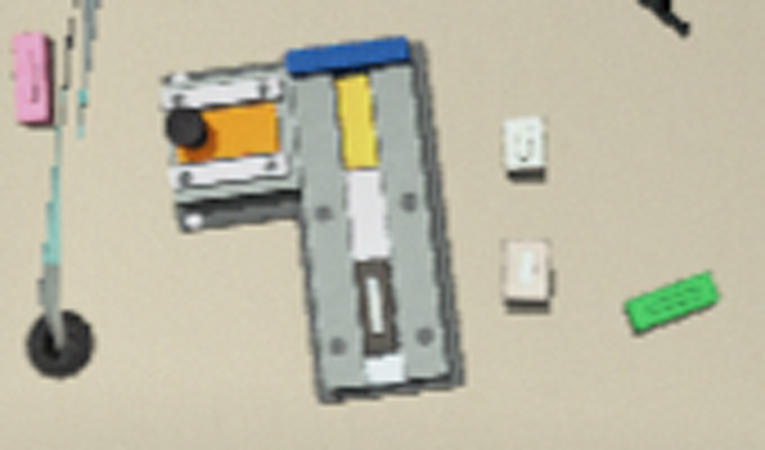

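```bash
python3 -m creep '[[-1,-29,35,0,0,0,-7],[-1,-58,70,0,0,0,-14],[-1,-87,105,0,0,0,-21],[-1,-116,140,0,0,0,-28],[-1,-145,175,0,0,0,-35],[-1,-174,210,0,0,0,-42],[-1,-203,245,0,0,0,-49],[-1,-232,280,0,0,0,-56]]'
python3 - <<'E'
from h import *
np.set_printoptions(precision=3,suppress=True)
z=np.load('/tmp/top0.npz');d=z['d']
vv,uu=np.mgrid[0:384,0:512]
P=world('top',np.c_[uu.ravel(),vv.ravel()],d.ravel()).reshape(384,512,3)
for v in range(120,242,10):
    row=P[v,155:180]; q=row[row[:,2]>.012]; print(v,q[np.argmax(q[:,2])] if len(q) else None)
print(r.sense()['joints'], vision.camera_model('wrist'))
E
```

```text
time_s: 1.57
tcp_pos: [0.3175, -0.2813, 0.4051]
ee_rot: [[-0.266, -0.964, 0.001], [-0.964, 0.266, -0.0], [0.0, -0.001, -1.0]]
wrist_force: [1.8, 0.1, 0.3]
gripper_width: 0.481
gripper_force: 0.0
120 [0.685 0.181 0.022]
130 [0.663 0.173 0.018]
140 [0.64  0.173 0.015]
150 None
160 None
170 [0.57  0.199 0.018]
180 [0.547 0.198 0.019]
190 None
200 None
210 [0.479 0.187 0.014]
220 [0.457 0.187 0.016]
230 [0.434 0.186 0.017]
240 None
[-19.404   1.944 -25.72    0.006 -62.273   3.991] {'vertical_fov': 65.70646984690485, 'cx': 252.1500925551691, 'cy': 192.70186463261186, 'mount': array([[ 0.   , -0.966, -0.258,  0.07 ],
       [ 1.   ,  0.   , -0.001,  0.   ],
       [ 0.002, -0.258,  0.966,  0.02 ],
       [ 0.   ,  0.   ,  0.   ,  1.   ]])}
```

```bash
python3 -m creep '[[-1,-39,4,9,0,0,-3],[-1,-78,8,18,0,0,-6],[-1,-117,12,27,0,0,-9],[-1,-156,16,36,0,0,-12],[-1,-195,20,45,0,0,-15],[-1,-234,24,60,0,0,-18],[-1,-273,28,75,0,0,-21.7],[-1,-273,28,75,0,0,-21.7]]'
python3 - <<'E'
from h import *
np.set_printoptions(precision=4,suppress=True)
s=r.sense();print(s['tcp_pos'],s['joints']);im,d=save('wrist','w1')
m=vision.camera_model('wrist');print(world('wrist',[0,0],1)[0])
for t in ['black_die_centre','cassette','keeper_post']:
    for o in vision.cut_out('wrist',t)[:3]:
        g=o['region']&(d>0); v,u=np.nonzero(g); P=world('wrist',np.c_[u,v],d[g],s); print(t,o['conf'],o['uv'],np.median(P,0),np.percentile(P,2,axis=0),np.percentile(P,98,axis=0))
z=np.load('/tmp/top0.npz')['d'];z2=np.load('/tmp/scene0.npz')['d']
for uv in [(195,282),(185,268),(175,255),(165,243),(155,235),(150,230)]:
    w=z2[uv[1]-3:uv[1]+4,uv[0]-3:uv[0]+4];print(uv,world('scene',uv,w[w>0].min())[0])
E
```

```text
time_s: 2.23
tcp_pos: [0.365, -0.0081, 0.3285]
ee_rot: [[0.114, -0.993, -0.001], [-0.993, -0.114, 0.0], [-0.0, 0.001, -1.0]]
wrist_force: [0.4, -0.1, -0.6]
gripper_width: 0.009
gripper_force: 0.0
[ 0.365  -0.0081  0.3285] [ 24.6797   0.6702 -39.5994  -0.0319 -49.7734 -18.0887]
[ 1.8966 -0.7217 -0.9409]
black_die_centre 0.87 [177.6, 210.8] [0.4339 0.0185 0.0458] [0.4136 0.0117 0.0328] [0.4564 0.0284 0.0505]
black_die_centre 0.72 [192.6, 63.9] [ 0.4352 -0.122   0.016 ] [ 0.4244 -0.1427  0.0077] [ 0.4477 -0.1015  0.0204]
black_die_centre 0.69 [113.3, 133.7] [ 0.5066 -0.0521  0.0354] [ 0.5007 -0.0609  0.0046] [ 0.5249 -0.0422  0.0404]
cassette 0.68 [127.7, 200.0] [0.4962 0.0161 0.0356] [ 0.3986 -0.0136  0.0065] [0.5595 0.111  0.0511]
keeper_post 0.66 [100.1, 276.2] [0.516  0.1021 0.0481] [0.5084 0.0954 0.0432] [0.5312 0.1141 0.077 ]
(195, 282) [0.4324 0.1876 0.0125]
(185, 268) [0.4731 0.1848 0.0217]
(175, 255) [0.5238 0.1786 0.0217]
(165, 243) [0.5788 0.1723 0.0192]
(155, 235) [0.621  0.1749 0.0196]
(150, 230) [0.6454 0.1749 0.0207]
```

View pics/w1.png

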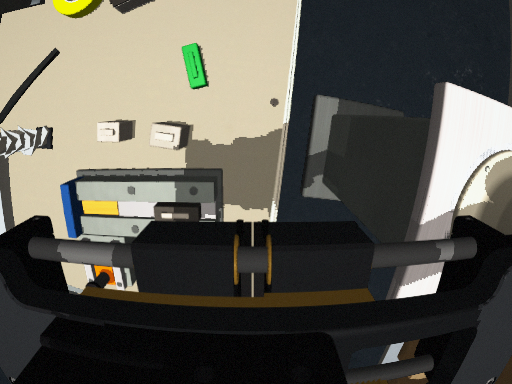

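```bash
python3 -m creep '[[-1,-21,-20,0,0,0,0.6],[-1,-21,-20,35,0,0,0.6],[-1,-21,-20,60,0,0,0.6],[-1,-21,-20,60,0,0,0.6],[-1,-21,-20,60,0,0,0.6]]'
python3 - <<'E'
from h import *
np.set_printoptions(precision=4,suppress=True)
s=r.sense();print(s['tcp_pos']);im,d=save('wrist','w2')
vv,uu=np.mgrid[0:384,0:512]
P=world('wrist',np.c_[uu.ravel(),vv.ravel()],d.ravel(),s).reshape(-1,3)
I=im.reshape(-1,3).astype(int)
box=(P[:,0]>.38)&(P[:,0]<.6)&(P[:,1]>-.03)&(P[:,1]<.13)&(d.ravel()>0)
b=box&(I[:,2]>I[:,0]+50)&(P[:,2]>.045);print('blue top',b.sum(),P[b].mean(0),P[b].min(0),P[b].max(0))
q=box&(P[:,2]>.033)&(P[:,2]<.039)&(P[:,1]<.02)
for x in np.arange(.40,.56,.02):
    k=q&(abs(P[:,0]-x)<.004); 
    if k.any(): print('rail',x,k.sum(),P[k,1].min(),P[k,1].max(),np.median(P[k,2]))
for o in vision.cut_out('wrist','black_die_centre')[:1]:
    g=o['region'].ravel()&(d.ravel()>0); Q=P[g];print(o['uv'],o['conf']);k=Q[Q[:,2]>.042];print(np.percentile(k,[3,50,97],axis=0)); print(cv2.minAreaRect(k[:,:2].astype(np.float32)*1000))
E
```

```text
time_s: 2.85
tcp_pos: [0.3822, 0.0089, 0.2697]
ee_rot: [[0.091, -0.996, -0.002], [-0.996, -0.091, -0.001], [0.001, 0.002, -1.0]]
wrist_force: [0.2, 0.1, 0.3]
gripper_width: 0.003
gripper_force: 0.0
[0.3822 0.0089 0.2697]
blue top 317 [0.5549 0.017  0.053 ] [ 0.4624 -0.0207  0.0478] [0.5656 0.0478 0.1596]
rail 0.4 117 -0.01186224610202901 0.009108324242966696 0.0357595884554959
rail 0.42000000000000004 320 -0.010993647387054419 0.012382541155603534 0.03590026315710877
rail 0.44000000000000006 297 -0.00890500124991779 0.0148514035372393 0.03580673322247857
rail 0.4600000000000001 260 -0.006283832083375733 0.01677708716418528 0.03588082723826895
rail 0.4800000000000001 236 -0.004281277361084405 0.016823581660522245 0.03599870565216029
rail 0.5000000000000001 219 -0.002478767965507514 0.01882285041385861 0.035981961021035375
rail 0.5200000000000001 187 -0.000580815134583329 0.01997427043861453 0.03607960583500272
rail 0.5400000000000001 147 0.0018846666956821648 0.019779718884885396 0.03609746638690722
rail 0.5600000000000002 14 0.004098331648726604 0.005115660423886954 0.036609861127760296
[181.6, 215.9] 0.88
[[ 0.4046 -0.0267  0.0426]
 [ 0.4328  0.0158  0.0458]
 [ 0.4564  0.0201  0.1628]]
((421.4346008300781, 4.678241729736328), (75.3935546875, 30.984405517578125), 40.85107421875)
```

```bash
python3 -m creep '[[-1,-6.6,-0.6,0,0,0,-0.8],[-1,-6.6,-0.6,25,0,0,-0.8],[-1,-6.6,-0.6,42,0,0,-0.8],[-1,-6.6,-0.6,47,0,0,-0.8],[-1,-6.6,-0.6,47,0,0,-0.8],[-1,-6.6,-0.6,47,0,0,-0.8]]'
```

```text
time_s: 3.45
tcp_pos: [0.3827, 0.0172, 0.2237]
ee_rot: [[0.108, -0.994, 0.002], [-0.994, -0.108, 0.001], [-0.0, -0.002, -1.0]]
wrist_force: [0.5, -0.3, -0.3]
gripper_width: 0.007
gripper_force: 0.0
```

```bash
python3 -m creep '[[-1,0,-6,1.5,0,0,0],[-1,0,-14,1.5,0,0,0],[-1,0,-24,1.5,0,0,0],[-1,0,-35,1.5,0,0,0],[-1,0,-46,1.5,0,0,0],[-1,0,-57,1.5,0,0,0],[-1,0,-68,1.5,0,0,0],[-1,0,-74,1.5,0,0,0]]'
python3 - <<'E'
from h import *
np.set_printoptions(precision=4,suppress=True)
s=r.sense();im,d=save('wrist','w3')
for o in vision.cut_out('wrist','black_die_centre')[:1]:
    g=o['region']&(d>0);v,u=np.nonzero(g);Q=world('wrist',np.c_[u,v],d[g],s);k=Q[(Q[:,2]>.042)&(Q[:,2]<.055)];print(o['uv'],o['conf'],np.percentile(k,[3,50,97],axis=0))
E
```

```text
time_s: 4.12
tcp_pos: [0.4577, 0.025, 0.2215]
ee_rot: [[0.107, -0.994, 0.001], [-0.994, -0.107, 0.0], [-0.0, -0.001, -1.0]]
wrist_force: [-1.1, 0.5, 0.9]
gripper_width: 0.005
gripper_force: 0.8Traceback (most recent call last):
  File "<stdin>", line 5, in <module>
    return _quantile_unchecked(
        a, q, axis, out, overwrite_input, method, keepdims, weights)
    return _ureduce(a,
                    func=_quantile_ureduce_func,
    ...<5 lines>...
                    overwrite_input=overwrite_input,
                    method=method)
    r = func(a, **kwargs)
    result = _quantile(arr,
                       quantiles=q,
    ...<2 lines>...
                       out=out,
                       weights=wgt)
    slices_having_nans = np.isnan(arr[-1, ...])
                                  ~~~^^^^^^^^^
IndexError: index -1 is out of bounds for axis 0 with size 0
```

View pics/w3.png

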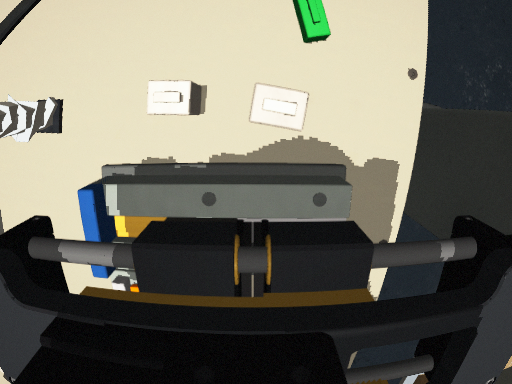

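```bash
python3 -m creep '[[-1,0,-7,0,0,0,0],[-1,0,-14,0,0,0,0],[-1,0,-20,0,0,0,0],[-1,0,-24,0,0,0,0],[-1,0,-26,0,0,0,0]]'; python3 -m creep '[[-1,0,-2,0,0,0,0],[-1,0,-4,0,0,0,0]]'
```

```text
time_s: 4.63
tcp_pos: [0.4823, 0.0278, 0.2212]
ee_rot: [[0.107, -0.994, 0.001], [-0.994, -0.107, 0.0], [-0.0, -0.001, -1.0]]
wrist_force: [-1.2, -0.1, 0.7]
gripper_width: 0.004
gripper_force: 0.6
time_s: 4.8
tcp_pos: [0.4855, 0.028, 0.2212]
ee_rot: [[0.107, -0.994, -0.001], [-0.994, -0.107, -0.0], [0.0, 0.001, -1.0]]
wrist_force: [-1.5, -0.3, -0.3]
gripper_width: 0.006
gripper_force: 0.6
```

```bash
python3 -m creep '[[-1,0,-1.5,0,0,0,0],[-1,0,-3,0,0,0,0]]'
```

```text
time_s: 4.97
tcp_pos: [0.4886, 0.0284, 0.2212]
ee_rot: [[0.107, -0.994, 0.0], [-0.994, -0.107, 0.0], [-0.0, -0.0, -1.0]]
wrist_force: [-0.3, -0.6, -0.3]
gripper_width: 0.008
gripper_force: 0.4
```

```bash
python3 -m creep '[[-1,0,-1.5,0,0,0,0],[-1,0,-3,0,0,0,0]]'; python3 -m creep '[[-1,0,-1,0,0,0,0],[-1,0,-2,0,0,0,0]]'
```

```text
time_s: 5.13
tcp_pos: [0.4916, 0.0287, 0.2212]
ee_rot: [[0.107, -0.994, 0.0], [-0.994, -0.107, 0.0], [-0.0, -0.0, -1.0]]
wrist_force: [-0.4, -1.0, -0.3]
gripper_width: 0.005
gripper_force: 0.4
time_s: 5.3
tcp_pos: [0.4936, 0.0289, 0.2212]
ee_rot: [[0.107, -0.994, 0.0], [-0.994, -0.107, 0.0], [-0.0, -0.0, -1.0]]
wrist_force: [-1.5, 0.3, -0.5]
gripper_width: 0.005
gripper_force: 0.4
```

```bash
python3 -m creep '[[-1,0,-1,0,0,0,0],[-1,0,-2,0,0,0,0]]'; python3 -m creep '[[-1,0,-1,0,0,0,0],[-1,0,-2,0,0,0,0]]'
python3 - <<'E'
from h import *
for c in ['scene','top']:
  im,d=save(c,c+'1')
a=np.load('/tmp/scene1.npz')['im'][190:290,170:310];b=np.load('/tmp/top1.npz')['im'][150:260,170:300]
f=lambda x:cv2.resize(x,(560,400) if x is a else (0,0),fx=2.7,fy=2.7)
cv2.imwrite('pics/c1.png',np.hstack([cv2.resize(a,(448,320)),cv2.resize(b,(350,320))])[:,:,::-1])
E
```

```text
time_s: 5.47
tcp_pos: [0.4956, 0.0291, 0.2212]
ee_rot: [[0.107, -0.994, -0.0], [-0.994, -0.107, -0.0], [0.0, 0.0, -1.0]]
wrist_force: [-0.2, -0.1, -0.2]
gripper_width: 0.007
gripper_force: 0.4
time_s: 5.63
tcp_pos: [0.4974, 0.0293, 0.2212]
ee_rot: [[0.107, -0.994, -0.001], [-0.994, -0.107, -0.0], [0.0, 0.001, -1.0]]
wrist_force: [-3.2, 0.8, 1.9]
gripper_width: 0.002
gripper_force: 1.5
```

View pics/c1.png

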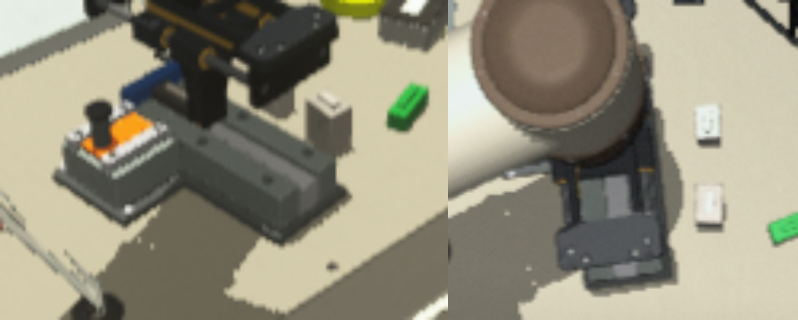

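The crop shows the fingertip behind the dark die, which now nearly reaches the blue stop (crop ~(165,85)). The force has started to rise, so I'll push a little more to confirm contact.

```bash
python3 -m creep '[[-1,0,-1,0,0,0,0],[-1,0,-1,0,0,0,0]]'
```

```text
time_s: 5.9
tcp_pos: [0.4977, 0.0293, 0.2211]
ee_rot: [[0.107, -0.994, -0.003], [-0.994, -0.107, -0.001], [0.0, 0.003, -1.0]]
wrist_force: [-5.8, 2.1, 3.2]
gripper_width: 0.002
gripper_force: 2.4
```

```bash
python3 -m creep '[[-1,0,3,0,0,0,0],[-1,0,5,-10,0,0,0],[-1,0,5,-22,0,0,0],[-1,1,-13,-22,0,0,0],[-1,1,-29,-22,0,0,0],[-1,1,-29,-16,0,0,0],[-1,1,-29,-16,0,0,0],[-1,1,-29,-16,0,0,0]]'
python3 - <<'E'
from h import *
im,d=save('scene','scene2')
a=im[200:270,190:290]; cv2.imwrite('pics/c2.png',cv2.resize(a,(780,546),interpolation=cv2.INTER_CUBIC)[:,:,::-1])
E
```

```text
time_s: 6.57
tcp_pos: [0.5269, 0.0314, 0.2371]
ee_rot: [[0.107, -0.994, -0.001], [-0.994, -0.107, -0.0], [0.0, 0.001, -1.0]]
wrist_force: [0.4, 0.2, 0.5]
gripper_width: 0.005
gripper_force: 0.0
```

View pics/c2.png

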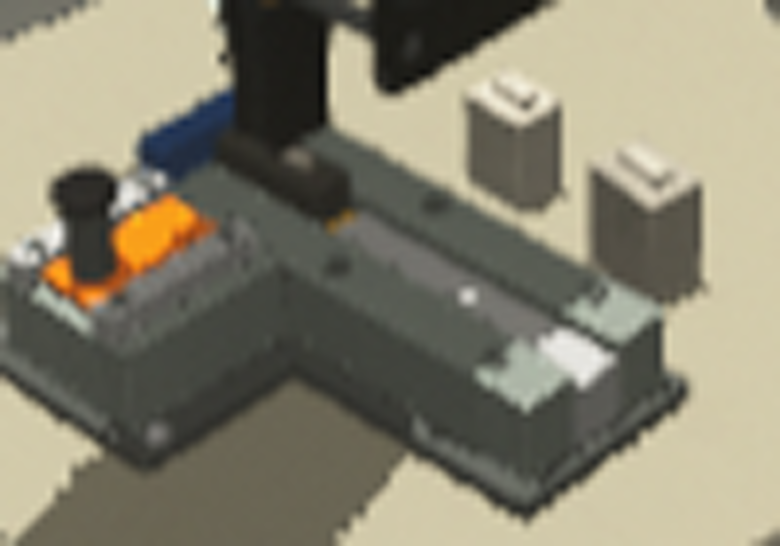

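The die lies against the stop with the finger over its middle (crop (285,150)). Next I press down.

```bash
python3 -m creep '[[-1,0,0,2.5,0,0,0],[-1,0,0,5,0,0,0],[-1,0,0,7,0,0,0],[-1,0,0,9,0,0,0]]'; python3 -m creep '[[-1,0,0,2,0,0,0],[-1,0,0,4,0,0,0],[-1,0,0,5,0,0,0]]'
```

```text
time_s: 6.95
tcp_pos: [0.5272, 0.0316, 0.2284]
ee_rot: [[0.108, -0.994, -0.0], [-0.994, -0.108, -0.0], [0.0, 0.0, -1.0]]
wrist_force: [-1.3, 0.5, 4.3]
gripper_width: 0.009
gripper_force: 1.8
time_s: 7.2
tcp_pos: [0.5273, 0.0316, 0.223]
ee_rot: [[0.107, -0.994, -0.001], [-0.994, -0.107, -0.0], [0.0, 0.001, -1.0]]
wrist_force: [-2.3, 0.0, 2.7]
gripper_width: 0.004
gripper_force: 1.7
```

```bash
python3 -m creep '[[-1,0,0,1.5,0,0,0],[-1,0,0,2.5,0,0,0]]'; python3 -m creep '[[-1,0,0,1,0,0,0],[-1,0,0,2,0,0,0]]'
```

```text
time_s: 7.37
tcp_pos: [0.5273, 0.0315, 0.2205]
ee_rot: [[0.107, -0.994, -0.001], [-0.994, -0.107, -0.0], [0.0, 0.001, -1.0]]
wrist_force: [-1.5, 0.0, 3.1]
gripper_width: 0.006
gripper_force: 1.8
time_s: 7.53
tcp_pos: [0.5274, 0.0315, 0.2193]
ee_rot: [[0.108, -0.994, -0.001], [-0.994, -0.108, -0.001], [0.0, 0.001, -1.0]]
wrist_force: [-6.3, 1.0, 15.2]
gripper_width: 0.008
gripper_force: 7.5
```

```bash
python3 -m creep '[[-1,0,0,1,0,0,0],[-1,0,0,1,0,0,0]]'; python3 -m creep '[[-1,0,0,-3,0,0,0],[-1,0,0,-20,0,0,0],[-1,0,0,-55,0,0,0],[-1,-40,0,-60,0,0,0],[-1,-78,0,-60,0,0,0],[-1,-78,1,-60,0,0,0],[-1,-78,1,-60,0,0,0]]'
python3 - <<'E'
from h import *
np.set_printoptions(precision=4,suppress=True)
s=r.sense();print(s['tcp_pos'])
im,d=save('wrist','w4')
im2,d2=save('scene','scene3')
vv,uu=np.mgrid[0:384,0:512]
P=world('wrist',np.c_[uu.ravel(),vv.ravel()],d.ravel(),s)
o=np.array([.5019,.0284]);c,n=np.cos(np.radians(6)),np.sin(np.radians(6))
q=P[:,:2]-o; X=q@[c,n];Y=q@[-n,c]
for x in range(2,48,4):
    k=(abs(X-x/1000)<.002)&(abs(Y)<.0015)&(d.ravel()>0);print(x,k.sum(),np.median(P[k,2]) if k.any() else 0)
for t in ['keeper_post']:
    for u in vision.find_in('scene',t)[:2]:
        a,b=map(int,u['uv']);print(u,world('scene',[a,b],d2[b,a]))
a=im2[200:270,190:290]; b=im[110:300,0:300]
cv2.imwrite('pics/c3.png',np.vstack([cv2.resize(a,(440,300)),cv2.resize(b,(440,278))])[:,:,::-1])
E
```

```text
time_s: 7.7
tcp_pos: [0.5273, 0.0316, 0.2193]
ee_rot: [[0.108, -0.994, -0.0], [-0.994, -0.108, -0.001], [0.001, 0.0, -1.0]]
wrist_force: [-6.1, -0.1, 15.3]
gripper_width: 0.006
gripper_force: 7.3
time_s: 8.28
tcp_pos: [0.518, 0.1106, 0.2776]
ee_rot: [[0.11, -0.994, 0.001], [-0.994, -0.11, 0.001], [-0.001, -0.001, -1.0]]
wrist_force: [1.1, 0.5, -0.1]
gripper_width: 0.003
gripper_force: 0.0
[0.518  0.1106 0.2776]
2 23 0.028756176935467753
6 20 0.03230486277568061
10 18 0.032671374488298446
14 18 0.03561074378646323
18 24 0.03638493869768401
22 20 0.036765328456611276
26 23 0.03672593247557229
30 21 0.036367292328780054
34 20 0.03637457439391403
38 24 0.03651510471499263
42 20 0.03328148612498155
46 20 0.03311592083833882
{'uv': [203.2, 230.1], 'conf': 0.57} [[0.5112 0.1077 0.0625]]
```

View pics/c3.png

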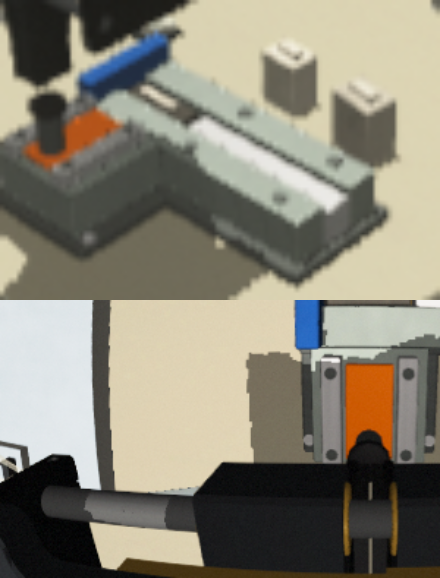

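Die is home: the rib measures ~36.7 mm and sits level. The keeper is parked and the post is clear. I'll go outside the post and down.

```bash
python3 -m creep '[[-1,-28,0,0,0,0,0],[-1,-28,0,0,0,0,0],[-1,-28,0,20,0,0,0],[-1,-28,0,38,0,0,0],[-1,-28,0,40,0,0,0],[-1,-28,0,40,0,0,0]]'
```

```text
time_s: 8.93
tcp_pos: [0.515, 0.1358, 0.2366]
ee_rot: [[0.106, -0.994, -0.003], [-0.994, -0.106, -0.002], [0.002, 0.003, -1.0]]
wrist_force: [0.1, 1.8, 0.6]
gripper_width: 0.004
gripper_force: 0.0
```

```bash
python3 -m creep '[[-1,6,0,0,0,0,0],[-1,12,0,0,0,0,0],[-1,18,0,0,0,0,0],[-1,24,0,0,0,0,0],[-1,30,0,0,0,0,0],[-1,35,0,0,0,0,0],[-1,38,0,0,0,0,0]]'; python3 -m creep '[[-1,2,0,0,0,0,0],[-1,4,0,0,0,0,0],[-1,6,0,0,0,0,0]]'
```

```text
time_s: 9.52
tcp_pos: [0.5195, 0.0984, 0.2383]
ee_rot: [[0.107, -0.994, 0.001], [-0.994, -0.107, 0.001], [-0.0, -0.001, -1.0]]
wrist_force: [0.3, 1.1, 1.8]
gripper_width: 0.008
gripper_force: 0.9
time_s: 9.77
tcp_pos: [0.52, 0.0931, 0.238]
ee_rot: [[0.108, -0.994, 0.001], [-0.994, -0.108, 0.0], [-0.0, -0.001, -1.0]]
wrist_force: [1.3, 2.7, 1.1]
gripper_width: 0.005
gripper_force: 1.0
```

```bash
python3 -m creep '[[-1,2,0,0,0,0,0],[-1,3,0,0,0,0,0]]';python3 -m creep '[[-1,2,0,0,0,0,0],[-1,3,0,0,0,0,0]]'
```

```text
time_s: 9.93
tcp_pos: [0.5203, 0.0901, 0.2379]
ee_rot: [[0.108, -0.994, 0.001], [-0.994, -0.108, 0.0], [-0.0, -0.001, -1.0]]
wrist_force: [1.9, 1.4, 1.4]
gripper_width: 0.005
gripper_force: 1.0
time_s: 10.1
tcp_pos: [0.5206, 0.0871, 0.2378]
ee_rot: [[0.108, -0.994, 0.001], [-0.994, -0.108, 0.0], [-0.0, -0.001, -1.0]]
wrist_force: [0.8, 1.5, 1.9]
gripper_width: 0.009
gripper_force: 1.0
```

```bash
python3 -m creep '[[-1,2,0,0,0,0,0],[-1,3,0,0,0,0,0]]';python3 -m creep '[[-1,1,0,0,0,0,0],[-1,2,0,0,0,0,0]]';python3 -m creep '[[-1,1,0,0,0,0,0],[-1,2,0,0,0,0,0]]'
```

```text
time_s: 10.27
tcp_pos: [0.5209, 0.084, 0.2378]
ee_rot: [[0.107, -0.994, 0.0], [-0.994, -0.107, 0.0], [-0.0, -0.0, -1.0]]
wrist_force: [1.6, 2.1, 1.6]
gripper_width: 0.009
gripper_force: 1.0
time_s: 10.43
tcp_pos: [0.5211, 0.0824, 0.2378]
ee_rot: [[0.107, -0.994, 0.001], [-0.994, -0.107, 0.001], [-0.001, -0.001, -1.0]]
wrist_force: [-0.2, 7.0, 2.2]
gripper_width: 0.003
gripper_force: 3.9
time_s: 10.6
tcp_pos: [0.5211, 0.0817, 0.2379]
ee_rot: [[0.107, -0.994, 0.001], [-0.994, -0.107, 0.004], [-0.003, -0.002, -1.0]]
wrist_force: [-3.9, 14.2, 3.6]
gripper_width: 0.008
gripper_force: 7.6
```

```bash
python3 -m creep '[[-1,-5,0,0,0,0,0],[-1,-20,0,0,0,0,0],[-1,-25,0,-30,0,0,0],[-1,-25,0,-70,0,0,0],[-1,-25,40,-90,0,0,0],[-1,-25,80,-90,0,0,0],[-1,-25,110,-90,0,0,0],[-1,-25,110,-90,0,0,0]]'
python3 - <<'E'
from h import *
np.set_printoptions(precision=4,suppress=True)
im,d=save('scene','scene4')
im2,d2=save('wrist','w5')
a=im[185:275,170:310]
cv2.imwrite('pics/c4.png',np.hstack([cv2.resize(a,(450,290)),cv2.resize(im2,(350,290))])[:,:,::-1])
for t in ['keeper_post','tall_die','short_die']:
  for o in vision.find_in('scene',t)[:2]:
    u,v=map(int,o['uv']);P=world('scene',[u,v],d[v,u])[0]; q=P[:2]-[.5019,.0284];c,n=np.cos(.105),np.sin(.105);print(t,o['conf'],(u,v),P,q@[c,n],q@[-n,c])
E
```

```text
time_s: 11.27
tcp_pos: [0.403, 0.0903, 0.3267]
ee_rot: [[0.107, -0.994, -0.007], [-0.994, -0.107, -0.003], [0.002, 0.008, -1.0]]
wrist_force: [0.3, -0.9, 0.2]
gripper_width: 0.002
gripper_force: 0.0
keeper_post 0.73 (272, 228) [ 0.4426 -0.0415  0.0312] -0.06625752076400326 -0.06330788127295008
keeper_post 0.67 (216, 223) [0.5206 0.0651 0.0559] 0.0224390935723634 0.034498168881035185
tall_die 0.57 (269, 224) [ 0.4527 -0.041   0.0378] -0.0561665710362327 -0.06390090342125367
short_die 0.73 (252, 218) [ 0.5171 -0.0425  0.0206] 0.007712966345986138 -0.07209688569662401
```

View pics/c4.png

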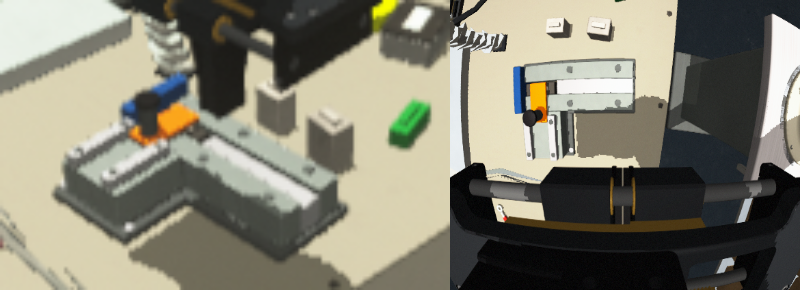

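The keeper spans the lane over the die (wrist crop (538,95)) and the grey dies are undisturbed. One check of the nose position before handing in.

Run:
```python
from h import *
s=r.sense();z=np.load('/tmp/w5.npz');I=z['im'].astype(int);d=z['d']
m=(I[...,0]>150)&(I[...,2]<80)&(I[...,1]<170)&(d>0);v,u=np.nonzero(m)
P=world('wrist',np.c_[u,v],d[m],s);q=P[:,:2]-[.5019,.0284];c,n=np.cos(.105),np.sin(.105);X=q@[c,n];Y=q@[-n,c]
k=(P[:,2]>.035)&(P[:,2]<.05)&(X>0)&(X<.05);print(k.sum(),np.percentile(X[k],[2,98]),np.percentile(Y[k],[1,5,95]),np.median(P[k,2]))
```

```text
240 [0.01888122 0.04222982] [-0.00517597 -0.00457939  0.04239753] 0.04489087878132586
```

Run:
```python
from h import *
s=r.sense();z=np.load('/tmp/w5.npz');d=z['d'];m=d>0;v,u=np.nonzero(m)
P=world('wrist',np.c_[u,v],d[m],s);q=P[:,:2]-[.5019,.0284];c,n=np.cos(.105),np.sin(.105);X=q@[c,n];Y=q@[-n,c]
for x in (-.07,-.03,.0,.02,.04):
    k=(abs(P[:,2]-.036)<.0025)&(abs(X-x)<.008)&(Y<-.01);print(x,k.sum(),np.percentile(Y[k],[1,99]))
k=(P[:,2]>.047)&(P[:,2]<.053)&(abs(Y)<.02)&(X>.03);print('stop',np.percentile(X[k],[2,98]))
```

```text
-0.07 363 [-0.07585055 -0.01080251]
-0.03 353 [-0.02870774 -0.01012979]
0.0 527 [-0.0877789  -0.01036689]
0.02 443 [-0.08898677 -0.0103058 ]
0.04 271 [-0.02828673 -0.01025503]
stop [0.05439736 0.06610493]
```

```bash
python3 -c "
from station import r
print(r.finish_job())"
```

```text
the job is handed in; nothing more can be done
None
```

The job is handed in after about 11.5 s of the 51 s allowed: the black die is against the blue stop and pressed home, the keeper is fully across over it, and no other part was touched.

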